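# Load the edge bander with the wide roll

## Task

Load the edge bander with the wide roll of edging, the one twice as high as the others, which sits on a stock spindle beneath a narrow roll. First slide that narrow roll up off the spindle and lay it flat in the low tray, beside the roll already lying there; then slide the wide roll off and set it down flat on the bander's round coil plate, centred between the four stops. Set both rolls down rather than dropping them, and leave everything else on the bench where it is.

Things in the scene. Friction and masses are not known exactly. Their poses are not given: they have to be found in the camera images.
- wide_roll: The wide roll of veneer edging: a rigid wound ring 44 mm high, 60 mm outside diameter, 26 mm bore, 50 to 105 g, end taped down, plain wood with a cardboard core. Stands at the bottom of the spindle of stand_a, under top_roll. Origin: centre of its underside; z is its axis, up
- top_roll: Narrow roll of veneer edging, 22 mm high, 60 mm outside diameter, 26 mm bore, 25 to 55 g, same look; rests loosely on top of wide_roll on the same spindle (its underside 56 mm above the bench), not stuck to it. Origin: centre of its underside; z is its axis, up
- stand_a: Stock stand (fixed) that carries wide_roll and top_roll: round cast base 90 mm in diameter and 12 mm high, with an upright steel spindle 20 mm in diameter whose tapered tip is 90 mm above the bench (12 mm above the top of the stack). The rolls have 3 mm of play all round on the spindle. Origin: centre of the underside of the base, on the bench
- stand_b: A second, identical stock stand (fixed), with three narrow rolls stacked on it, as high together (66 mm) as the stack on stand_a. Which of the two places on the bench has which stand changes. Origin: centre of the underside of the base
- spare_low: Narrow roll of veneer edging (22 mm high, 60 mm outside diameter, 26 mm bore), the lowest of the three on the other stand; leave it there. Origin: centre of its underside
- spare_mid: Narrow roll of veneer edging (22 mm high, 60 mm outside diameter, 26 mm bore), the middle one of the three on the other stand; leave it there. Origin: centre of its underside
- spare_high: Narrow roll of veneer edging (22 mm high, 60 mm outside diameter, 26 mm bore), the top one of the three on the other stand; leave it there. Origin: centre of its underside
- tray: Low plywood tray fixed to the bench, 250 mm along its x and 130 mm along its y, walls 5 mm thick and 14 mm high, floor 5 mm thick (240 x 120 mm inside). Origin: centre of its underside, on the bench
- tray_roll: Narrow roll (22 mm high, 60 mm outside diameter, 26 mm bore) already lying flat in the tray, somewhere along its middle, so that one end of the tray is freer than the other. Origin: centre of its underside, 5 mm above the bench
- plate_top (a point): Centre of the upper face of the bander's coil plate, 55 mm above the bench: an aluminium disc, 180 mm across, that turns on its upright axis (z) with slight friction (0.03 N m). Four steel stop pins stand on it, 10 mm thick and 16 mm high, axes 39 mm from the centre along this point's +x, -x, +y and -y (turning with the plate); they leave 4 mm round a centred roll
- bander: Bench edge bander (fixed). Origin: on the bench under the coil plate's axis. In its frame: two upright tape-guide rollers, 20 mm across, at x = -16 and 16, y = -118 mm, 127 mm high; green base and cast table from y = -140 to -460, x = -210 to 330 mm, 141 mm high; on it small rollers and a lever beyond y = -190 (up to 231 mm high) and housings beyond y = -280 mm (270 mm high)
- glue_bottle: White glue bottle standing near stand_a, 56 mm in diameter, 135 mm high, loose. Origin: centre of its underside
- filler_tin: Tin of wood filler standing near stand_b, 62 mm in diameter, 89 mm high, loose. Origin: centre of its underside
- spray_can: Lubricant spray can standing between the stands and the tray, 60 mm in diameter, 180 mm high, loose. Origin: centre of its underside
- sanding_block: Cork sanding block on the bench, 71 x 41 x 30 mm, loose. Origin: centre of its underside
- seam_roller: Rubber hand roller lying on the bench: 38 mm roller at its origin, handle reaching 155 mm along its -x, 38 mm high, loose. Origin: under the roller, on the bench
- edge_trimmer: Edge trimmer on the bench, 95 x 50 x 32 mm, loose. Origin: centre of its underside
- try_square: Try square lying on the bench: wooden stock 110 mm along its y, blade 205 mm along its +x, 20 mm high, loose. Origin: centre of the underside of the stock
- tape_measure: Tape measure standing on the bench, 66 x 32 x 62 mm, loose. Origin: centre of its underside
Mind the look-alikes: they are no part of the job. What is shaped like the top_roll but yellow is not meant.

How it is judged:
By the outcome, as a careful person would: the job done as asked, in the order asked, and still so for the second after the job is handed in, with the robot touching nothing.
It also fails if it takes over 69 s, if anything falls off the work surface, if the arm or the gripper's body presses on something with over 40 N, if the wrist force passes 120 N, or if a joint passes its speed limit or range.

## Robot

A 6-joint arm with a two-finger parallel gripper is mounted at the origin on the work surface. World frame = base frame: x ahead of the robot, y to its left, z up, the work surface at z = 0. Lengths are in m, angles in rad, forces in N, time in s.
With the tool pointing down it reaches from about 0.35 to 0.775 m from the base axis. Payload 5.5 kg.
Tool frame: the origin (TCP) lies between the finger pads; the fingertips stand 19 mm ahead of it and the grasp point (between the pads) is the TCP; z points along the fingers, x is the direction in which the jaws open and shut, and the axes are right-handed (so a half turn about z gives the same grasp; the last joint's range is limited). The gripper opens to 85 mm and grips with 20 to 120 N. Pads are 22 mm wide; open, the fingers measure 114 mm over their backs; the gripper's body (76 mm by 85 mm) begins 54 mm behind the grasp point. The pads swing forward as they close: fully open they stand 13 mm farther back than shut.
Start: joints at [-1.356, 0.313, 0.046, 1.304, 0, 1.431], TCP at [0.2, -0.539, 0.25] pointing down, gripper open.
Joint ranges: [-2.76, 2.76], [-0.86, 1.69], [-1.03, 1.26], [-2.2, 2.34], [-1.47, 1.5], [-3.14, 3.14]. Speed limits (rad/s): [2.57, 2.57, 3.14, 3.14, 3.14, 3.14].

## Interface

Orientations are given as a unit quaternion [w, x, y, z].
In Python, from workcell import env gives the robot as it stands. The module is installed in compiled form; this text tells all that it offers.
- The arm moves only by the tool carry_out, never from a script. Its argument "steps" is a list of rows, each a list of 7 numbers: the gripper command: -1 is shut, 1 is fully open, values between are in proportion, then the shift along the tool's x, y, z in m, then the turn, a rotation vector about the tool's x, y, z in rad. A call has 1 to 20 rows; each row shifts and turns the commanded pose from where the row before left it, along the tool's axes as they then stand; what a row does not reach is not made up. A row lasts 1/8 s, in which the tool goes at most 62.5 mm and 10.7 degrees, less where a joint would pass 70% of its speed; a pose out of reach is approached as far as the arm can. A call with a gripper value outside its range is refused whole. The fingers move at their own pace and stop on an object; "grip_force" is the grip in N (left out, the last holds). Time passes only in rows, so rows that do not move let the fingers close. It gives the time, the measured TCP pose, the force and the opening at its end, in the units of the state.
- env.get_state(): the state, without advancing time (a new reading comes with each control period).
- env.read_camera(name): name is "side" or "top"; returns a dict with "color" (384x512x3 uint8, red, green, blue), "K" (3x3 intrinsics, pixels), "R" (3x3) and "t" (3): a world point X has camera coordinates R X + t. Camera axes: x right, y down, z forward; pixel columns grow to the right and rows downward; lengths in m; the calibration is good to about 2 mm. A picture is of the moment at which its call begins. There is no depth.
- env.hand_in(): hands the job in, once; it reports no verdict.
The state is a dict: "clock": time; "joint_pos": joint angles; "qvel": joint speeds; "tau": joint torques, N m; "tcp_pos": TCP position; "orientation": TCP orientation; "wrist_force": force on the tool from outside, world axes, zero at the start; "ft_torque": the same for the moment, N m; "finger_gap": finger opening in m.
Only numpy, scipy, OpenCV 4.12 (cv2) and the standard library are available. Lean on these libraries where they do the work, as an engineer would, in place of code of your own. Each camera call takes 0.05 s, during which the arm holds its last target. There are 200 camera calls.

## Working session

There is one attempt and no reset: what is moved stays moved. The work goes in short steps, Python scripts to look and compute and a tool call to move; the robot and the scene stay as the last step left them, time stands still between calls to the robot, and variables do not carry over. Pictures are saved under pics/ and viewed, about 8 in all and at most 12, crops included, and the job is handed in when it is done.

Besides the shell and the picture viewer there is one more tool, called after ">>>" in YAML: its name, and indented under it one key for each argument. carry_out: Moves the arm, as the interface text tells. Its arguments: {"type":"object","properties":{"steps":{"type":"array","items":{"type":"array","items":{"type":"number"}}},"grip_force":{"type":"number"}},"required":["steps"]}

```bash
mkdir -p pics; cat > h.py <<'E'
from workcell import env
import numpy as np, cv2
def snap(n):
    c=env.read_camera(n); return c
def ray(c,uv,z):
    d=c["R"].T@(np.linalg.inv(c["K"])@np.array([uv[0],uv[1],1.])); o=-c["R"].T@c["t"]
    return o+d*(z-o[2])/d[2]
def proj(c,X):
    p=c["K"]@(c["R"]@np.array(X,float)+c["t"]); return p[:2]/p[2]
def save(c,f,box=None,s=1):
    im=c["color"][:,:,::-1]
    if box: im=im[box[1]:box[3],box[0]:box[2]]
    cv2.imwrite("pics/"+f,cv2.resize(im,None,fx=s,fy=s,interpolation=cv2.INTER_CUBIC))
E
python3 - <<'E'
from h import *
import pickle
cs={n:snap(n) for n in("top","side")}
pickle.dump(cs,open("c0.pkl","wb"))
for n in cs: save(cs[n],n+"0.png",None,1.5); print(n,-cs[n]["R"].T@cs[n]["t"],cs[n]["R"],cs[n]["K"])
print(env.get_state())
E
```

```text
top [0.38729401 0.07890612 0.96616747] [[ 0.02474917 -0.99939751  0.0243332 ]
 [-0.98787683 -0.02818082 -0.15266042]
 [ 0.15325418 -0.02025999 -0.98797909]] [[416.0806616    0.         261.07420305]
 [  0.         416.0806616  193.81065589]
 [  0.           0.           1.        ]]
side [0.1661516  0.68710207 0.50643318] [[-0.83971819 -0.54261695  0.02098115]
 [-0.30486996  0.43911869 -0.84512075]
 [ 0.44936363 -0.71605979 -0.53416356]] [[395.7983807    0.         248.70856036]
 [  0.         395.7983807  196.4380034 ]
 [  0.           0.           1.        ]]
{'clock': 0.1, 'joint_pos': array([-1.35563825e+00,  3.13925667e-01,  4.51084619e-02,  1.30360454e+00,
        3.98655786e-05,  1.43120005e+00]), 'qvel': array([-0.00048857, -0.00090005,  0.00239449, -0.00013615, -0.00032434,
        0.00116977]), 'tau': array([ 2.30776910e-03, -4.81723773e+01,  2.99244547e+01,  1.27040962e-02,
       -2.16362937e-04,  1.04911169e-05]), 'tcp_pos': array([ 0.19964568, -0.53878299,  0.2495043 ]), 'orientation': array([-5.67173526e-04,  8.20779844e-01, -5.71244069e-01, -5.82417441e-04]), 'wrist_force': array([-0.11187508, -0.95553831,  0.49337613]), 'ft_torque': array([ 0.01171608,  0.00961359, -0.00562149]), 'finger_gap': 0.08509698109022666}
```

View pics/top0.png

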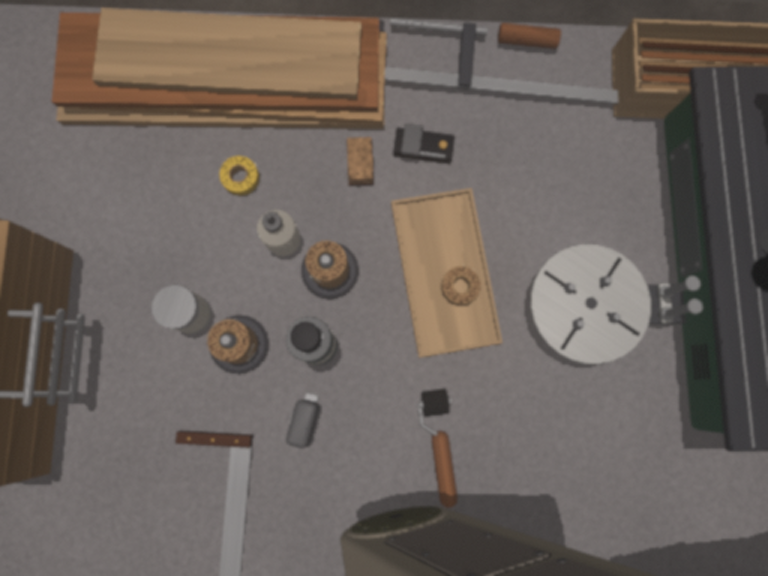

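View pics/side0.png

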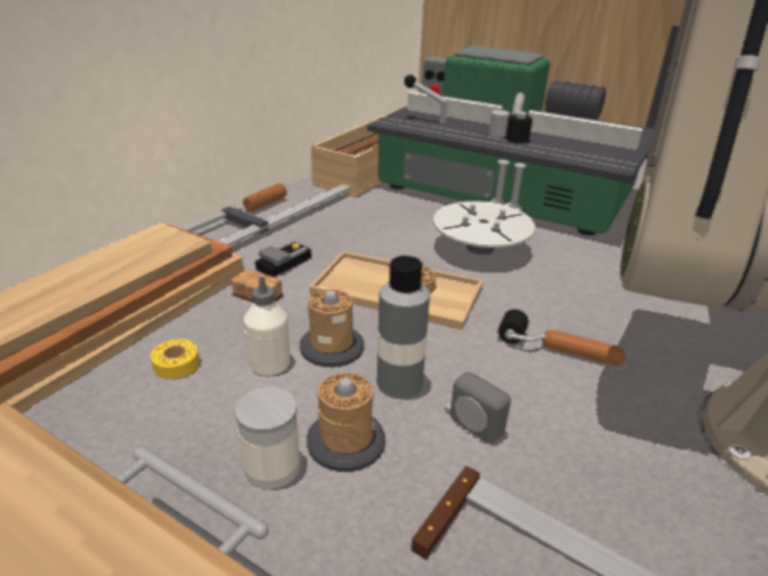

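The pictures show two stacks. In the 1.5x top view, the far one is at (327,262) beside the glue bottle and the near one is at (230,342) beside the filler tin. The look-alikes are the tray roll at (460,286) and the yellow ring at (240,175). The description points to the far stack, by the glue bottle. I'll check that in a crop and measure.

```bash
python3 - <<'E'
from h import *
import pickle
cs=pickle.load(open("c0.pkl","rb")); s=cs["side"]; t=cs["top"]
save(s,"crop1.png",(190,170,300,320),4)
im=t["color"]; hsv=cv2.cvtColor(im,cv2.COLOR_RGB2HSV)
# dark stuff / bases etc: approximate clicks first
for n,uv,z in [("A spindle",(326,260),.088),("A rollcentre",(327,265),.078),("B spindle",(228,340),.088),("trayroll",(460,286),.027),("plate hub",(591,303),.057),("can",(305,337),.18),("glue",(271,220),.135),("tin",(175,306),.089),
 ("tray TL",(392,203),.014),("tray TR",(471,190),.014),("tray BR",(500,343),.014),("tray BL",(420,356),.014)]:
    print(n,ray(t,np.array(uv)/1.5,z).round(3))
for n,uv,z in [("A spindle",(331,296),.088),("B spindle",(346,385),.088),("can",(405,268),.18)]: print("side",n,ray(s,np.array(uv)/1.5,z).round(3))
g=cv2.cvtColor(im[150:255,340:450],cv2.COLOR_RGB2BGR)
a=cv2.resize(g,None,fx=5,fy=5,interpolation=cv2.INTER_CUBIC)
cv2.imwrite("pics/crop2.png",a)
E
```

```text
A spindle [0.565 0.156 0.088]
A rollcentre [0.56  0.155 0.078]
B spindle [0.447 0.288 0.088]
trayroll [ 0.543 -0.045  0.027]
plate hub [ 0.518 -0.236  0.057]
can [0.447 0.17  0.18 ]
glue [0.609 0.229 0.135]
tin [0.493 0.365 0.089]
tray TL [0.675 0.062 0.014]
tray TR [ 0.7   -0.063  0.014]
tray BR [ 0.459 -0.109  0.014]
tray BL [0.436 0.014 0.014]
side A spindle [0.562 0.16  0.088]
side B spindle [0.444 0.293 0.088]
side can [0.442 0.183 0.18 ]
```

View pics/crop1.png

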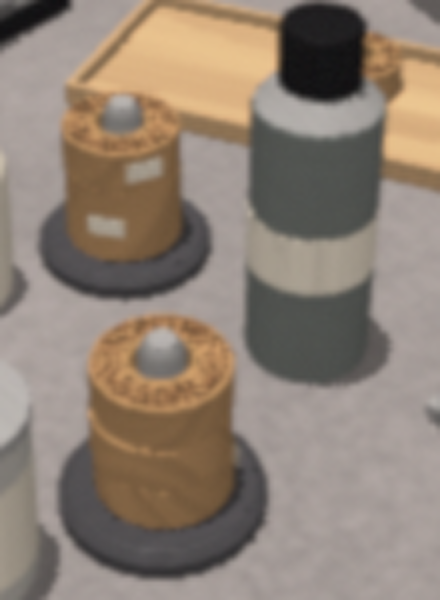

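View pics/crop2.png

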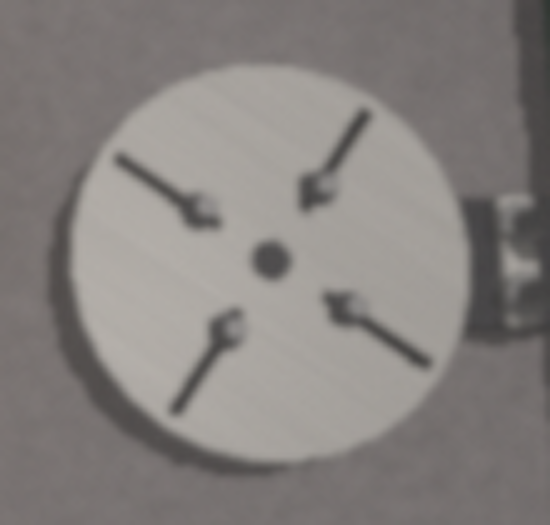

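The side crop shows the far stack at crop (125,180), with tapes at (145,170) and (105,225). The near stack at (160,440) has a clear seam at one third of its height. In the plate crop the hub is at (271,260) and the pins are at (203,210), (322,188), (352,308) and (231,328). The evidence on which stack is which isn't clear yet, so I'll enhance the contrast.

```bash
python3 - <<'E'
from h import *
ims=[snap("side")["color"].astype(float) for _ in range(10)]
im=np.mean(ims,0).astype(np.uint8)
o=[]
for b in [(203,190,238,245),(208,245,256,308)]:
    c=im[b[1]:b[3],b[0]:b[2],::-1]
    l=cv2.cvtColor(np.ascontiguousarray(c),cv2.COLOR_BGR2LAB)
    c=cv2.resize(c,(390,560),interpolation=cv2.INTER_CUBIC)
    l=cv2.cvtColor(c,cv2.COLOR_BGR2LAB); l[:,:,0]=cv2.createCLAHE(4,(4,4)).apply(l[:,:,0]); o.append(cv2.cvtColor(l,cv2.COLOR_LAB2BGR))
cv2.imwrite("pics/crop3.png",np.hstack(o))
E
```

```text
(no output)
```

View pics/crop3.png

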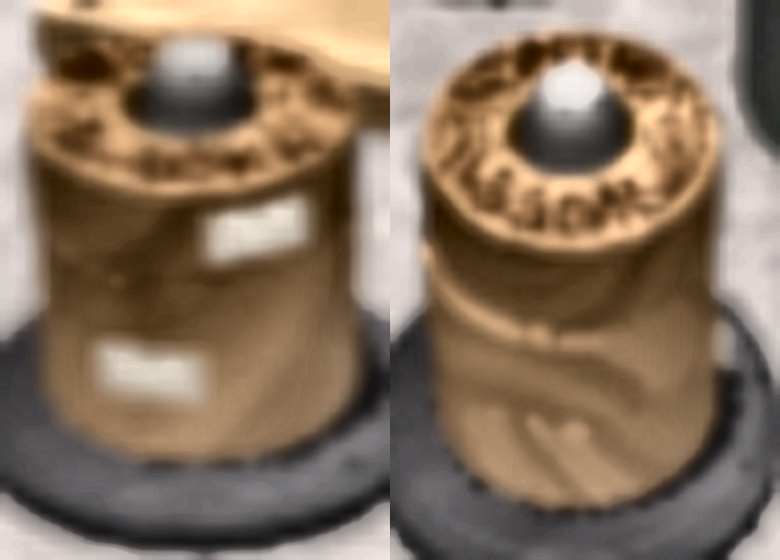

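```bash
python3 - <<'E'
from h import *
import pickle
cs=pickle.load(open("c0.pkl","rb")); s=cs["side"]; t=cs["top"]
o=-s["R"].T@s["t"]
def cyl(uv,c,r=.03):
    d=s["R"].T@(np.linalg.inv(s["K"])@np.array([*uv,1.]))
    p=o[:2]-c; a=d[:2]@d[:2]; b=p@d[:2]; q=b*b-a*(p@p-r*r)
    X=o+d*((-b-np.sqrt(max(q,0)))/a); return X.round(4), q>0
A=np.array([.5625,.158]);B=np.array([.4455,.290])
L=lambda x,y:(203+x*35/390,190+y*55/560)
Rr=lambda x,y:(208+(x-390)*48/390,245+y*63/560)
for n,p,c in [("A rim",L(195,195),A),("A bottom",L(195,462),A),("A tape up",L(257,230),A),("tape up t/b",L(257,208),A),("",L(257,255),A),("A tape lo",L(150,373),A),("",L(150,348),A),("",L(150,398),A),
 ("B rim",Rr(575,247),B),("B seam",Rr(540,332),B),("B seamL",Rr(450,285),B),("B bottom",Rr(575,505),B),("B tape",Rr(716,342),B),("Bblob",Rr(560,430),B)]: print(n,cyl(p,c))
# vertical brightness profile on both
im=s["color"].astype(float).mean(2)
for c in (A,B):
  v=(o[:2]-c);a0=np.arctan2(v[1],v[0])
  prof=[]
  for z in np.arange(.014,.079,.002):
    uv=[proj(s,[c[0]+.03*np.cos(a0+k),c[1]+.03*np.sin(a0+k),z]) for k in np.linspace(-.7,.7,15)]
    m=np.float32(uv)
    prof.append(np.median(cv2.remap(im.astype(np.float32),m[:,0].copy(),m[:,1].copy(),1)))
  print(np.round(prof).astype(int))
E
```

```text
A rim (array([0.5458, 0.1829, 0.0786]), np.True_)
A bottom (array([0.5467, 0.1835, 0.0151]), np.True_)
A tape up (array([0.5381, 0.1755, 0.0694]), np.True_)
tape up t/b (array([0.5381, 0.1754, 0.0744]), np.True_)
 (array([0.5381, 0.1755, 0.0636]), np.True_)
A tape lo (array([0.5538, 0.1867, 0.0358]), np.True_)
 (array([0.5537, 0.1867, 0.0419]), np.True_)
 (array([0.5539, 0.1868, 0.0297]), np.True_)
B rim (array([0.429 , 0.315 , 0.0783]), np.True_)
B seam (array([0.4352, 0.3182, 0.0572]), np.True_)
B seamL (array([0.4575, 0.3175, 0.0559]), np.True_)
B bottom (array([0.4291, 0.3152, 0.0144]), np.True_)
B tape (array([0.4161, 0.2839, 0.0372]), np.True_)
Bblob (array([0.4317, 0.3166, 0.0335]), np.True_)
[ 78  78  84  91  95  96  98 100 103 105 107 107 108 107 104  98  97  96
  95  95  95  95  95  93  96  99 100 100  99  98  97  99 108]
[ 78  86  93  94  95  94  93  94  92  93  94  93  92  93  94  96  96  96
  96  97 100 107 102  94  93  93  93  93  93  93  93  96 110]
```

```bash
python3 - <<'E'
from h import *
im=np.mean([snap("side")["color"].astype(float) for _ in range(8)],0)
np.save("side.npy",im)
o=[]
for b in [(200,190,242,246),(206,247,254,311)]:
    c=im[b[1]:b[3],b[0]:b[2],::-1]
    c=cv2.resize(c,(390,520),interpolation=cv2.INTER_LANCZOS4)
    d=c-cv2.GaussianBlur(c,(0,0),25)
    o.append(np.clip(110+3.5*d,0,255).astype(np.uint8))
cv2.imwrite("pics/crop4.png",np.hstack(o))
E
```

```text
(no output)
```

View pics/crop4.png

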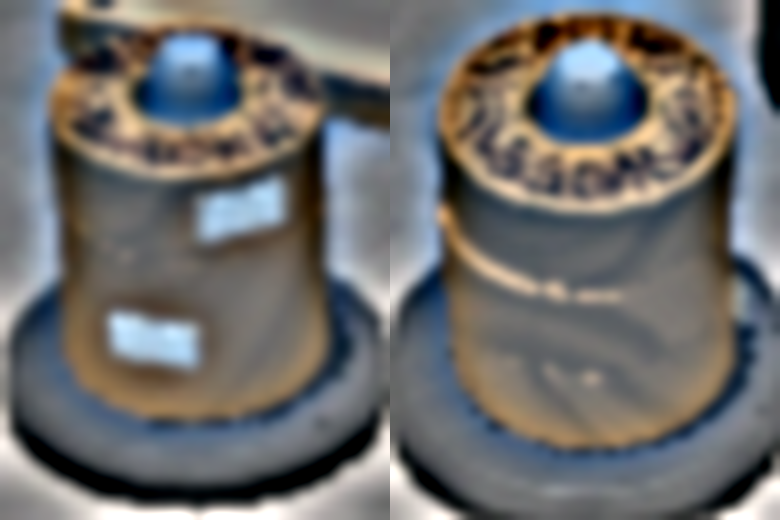

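The enhanced crop settles it. The right (near) stack has seams at y≈290 and y≈375, so it holds three rolls. The left (far) stack has a seam only around y≈255, and its lower tape straddles z = 34 mm, so it holds the wide roll. Stand_a is therefore the far stack, next to the glue bottle. Next I'll measure the plate and refine the positions.

```bash
python3 - <<'E'
from h import *
import pickle
cs=pickle.load(open("c0.pkl","rb")); s=cs["side"]; t=cs["top"]
P=lambda x,y:np.array([340+(x-2)/5,150+(y-2)/5])
print("hub top",ray(t,P(271,260),.055))
pp=[ray(t,P(*p),.071)[:2] for p in [(205,208),(322,186),(356,306),(234,327)]]
for p in pp: print("pin",p.round(4))
print("mean",np.mean(pp,0)); 
for a,b in((0,2),(1,3)): d=pp[b]-pp[a]; print(np.degrees(np.arctan2(d[1],d[0])),np.hypot(*d))
# disc contour, both views
def ell(c,m,near):
    cn,_=cv2.findContours(cv2.morphologyEx(m,cv2.MORPH_CLOSE,np.ones((7,7))),0,2)
    k=max((x for x in cn if cv2.pointPolygonTest(x,tuple(map(float,near)),False)>=0),key=cv2.contourArea)
    pts=cv2.convexHull(k)[:,0,:].astype(float)
    w=np.array([ray(c,p,.055)[:2] for p in pts]); 
    A=np.c_[2*w,np.ones(len(w))]; x=np.linalg.lstsq(A,(w**2).sum(1),rcond=None)[0]
    return x[:2],np.sqrt(x[2]+x[:2]@x[:2])
for c,near in((t,(394-20,202-20)),(s,(322-30,148))):
    hsv=cv2.cvtColor(c["color"],cv2.COLOR_RGB2HSV); px=hsv[int(near[1]),int(near[0])]; print(px)
    m=((hsv[:,:,2]>px[2]-25)&(hsv[:,:,1]<70)).astype(np.uint8)*255
    try: print("disc",ell(c,m,near))
    except Exception as e: print(e)
# stack A / tray roll tops: orange mask in both views
E
```

```text
hub top [ 0.51951456 -0.23584062  0.055     ]
pin [ 0.5394 -0.2017]
pin [ 0.5507 -0.2537]
pin [ 0.498  -0.2672]
pin [ 0.4873 -0.2134]
mean [ 0.51885265 -0.23400222]
-122.32255324285588 0.07757342670585794
147.5308028160913 0.07522510949766238
[ 17  13 171]
disc (array([ 0.51972185, -0.23539036]), np.float64(0.08836757169220688))
[ 19  16 224]
disc (array([ 0.5180776, -0.2373178]), np.float64(0.08788543118221753))
```

The plate centre is about (0.519, -0.236), with the pins at 57.6° and 147.6°. I'll grip stand_a with the jaws at -33°, which is perpendicular to the direction of the bottle. First I'll lift, turn and go above stand_a.

>>> carry_out:
  steps:
    - [1,0,0,-0.0125,0,0,-0.16]
    - [1,0,0,-0.0125,0,0,-0.16]
    - [1,0,0,-0.0125,0,0,-0.16]
    - [1,0,0,-0.0125,0,0,-0.16]
    - [1,-0.0047,-0.0488,0,0,0,0]
    - [1,-0.0047,-0.0488,0,0,0,0]
    - [1,-0.0047,-0.0488,0,0,0,0]
    - [1,-0.0047,-0.0488,0,0,0,0]
    - [1,-0.0047,-0.0488,0,0,0,0]
    - [1,-0.0047,-0.0488,0,0,0,0]
    - [1,-0.0047,-0.0488,0,0,0,0]
    - [1,-0.0047,-0.0488,0,0,0,0]
    - [1,-0.0047,-0.0488,0,0,0,0]
    - [1,-0.0047,-0.0488,0,0,0,0]
    - [1,-0.0047,-0.0488,0,0,0,0]
    - [1,-0.0047,-0.0488,0,0,0,0]
    - [1,-0.0047,-0.0488,0,0,0,0]
    - [1,-0.0047,-0.0488,0,0,0,0]
    - [1,-0.0047,-0.0488,0,0,0,0]
    - [1,-0.0047,-0.0488,0,0,0,0]
  grip_force: 30

```text
clock: 3.5
tcp_pos: [0.5626, 0.1581, 0.3004]
orientation: [0.0, 0.959, -0.284, 0.0]
wrist_force: [-0.1, -0.3, 0.2]
finger_gap: 0.0849
```

>>> carry_out:
  steps:
    - [1,0,0,0.04,0,0,0]
    - [1,0,0,0.04,0,0,0]
    - [1,0,0,0.04,0,0,0]
    - [1,0,0,0.03,0,0,0]
    - [1,0,0,0,0,0,0]

```text
clock: 4.12
tcp_pos: [0.56, 0.1563, 0.1478]
orientation: [0.001, 0.959, -0.284, -0.003]
wrist_force: [-0.0, -0.1, -0.1]
finger_gap: 0.0852
```

```bash
python3 - <<'E'
from h import *
s=snap("side"); t=snap("top")
a=s["color"][130:260,150:310,::-1]; b=t["color"][110:240,140:300,::-1]
cv2.imwrite("pics/near1.png",cv2.resize(np.hstack([a,b]),None,fx=2.5,fy=2.5,interpolation=cv2.INTER_CUBIC))
print(env.get_state()["tcp_pos"])
E
```

```text
[0.56234569 0.15656801 0.15109654]
```

View pics/near1.png

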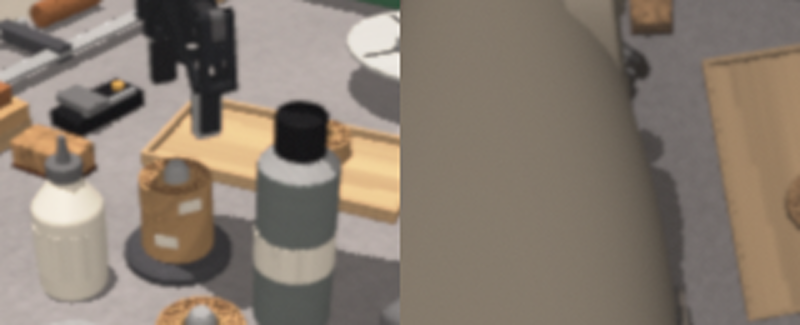

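The side view (left half) shows the open fingers above the far stack, with tips at about (207,130) and (155,75) and the stack top at (176,170). The top view is hidden by the arm. I'll work out how far the tips reach.

```bash
python3 - <<'E'
from h import *
import pickle
s=pickle.load(open("c0.pkl","rb"))["side"]
c=np.array([.5623,.1566]);d=np.array([.8387,-.5446]); n=np.array([-d[1],d[0]])
for z in (.132,.145):
  for sg in(1,-1):
    p=[proj(s,[*(c+sg*r*d+k*n),z]) for r in(.0425,.057) for k in (-.011,.011)]
    print(z,sg,((np.array(p)-[150,130])*2.5).round(0).tolist())
E
```

```text
0.132 1 [[172.0, 91.0], [146.0, 96.0], [166.0, 83.0], [140.0, 88.0]]
0.132 -1 [[213.0, 141.0], [185.0, 147.0], [220.0, 151.0], [192.0, 157.0]]
0.145 1 [[172.0, 76.0], [146.0, 81.0], [165.0, 69.0], [140.0, 73.0]]
0.145 -1 [[213.0, 126.0], [184.0, 131.0], [220.0, 135.0], [192.0, 141.0]]
```

The tips match the set-back geometry: about 6 mm ahead of the TCP when open, and about 12 mm at a 60 mm gap. A TCP height of 0.072 therefore grips only the top roll.

>>> carry_out:
  steps:
    - [1,0,0,0.03,0,0,0]
    - [1,0,0,0.03,0,0,0]
    - [1,0,0,0.019,0,0,0]
    - [1,0,0,0,0,0,0]
    - [0.3,0,0,0,0,0,0]
    - [0.3,0,0,0,0,0,0]
    - [-1,0,0,0,0,0,0]
    - [-1,0,0,0,0,0,0]
    - [-1,0,0,0,0,0,0]
  grip_force: 25

```text
clock: 5.35
tcp_pos: [0.5638, 0.1566, 0.0736]
orientation: [-0.001, 0.959, -0.284, 0.002]
wrist_force: [-0.3, -0.9, 6.5]
finger_gap: 0.0589
```

>>> carry_out:
  steps:
    - [-1,0,0,-0.004,0,0,0]
    - [-1,0,0,-0.008,0,0,0]
    - [-1,0,0,-0.01,0,0,0]
    - [-1,0,0,-0.015,0,0,0]
    - [-1,0,0,-0.02,0,0,0]
    - [-1,0,0,0,0,0,0]

```text
clock: 6.1
tcp_pos: [0.5627, 0.157, 0.1301]
orientation: [-0.001, 0.959, -0.284, 0.001]
wrist_force: [0.2, -0.7, -0.5]
finger_gap: 0.0587
```

```bash
python3 - <<'E'
from h import *
s=snap("side"); save(s,"lift1.png",(170,120,290,250),4)
x=env.get_state();print(x["tcp_pos"],x["wrist_force"],x["finger_gap"])
E
```

```text
[0.56212402 0.15680854 0.12891029] [ 0.41499357 -0.01720783 -0.83068157] 0.058777230908749714
```

View pics/lift1.png

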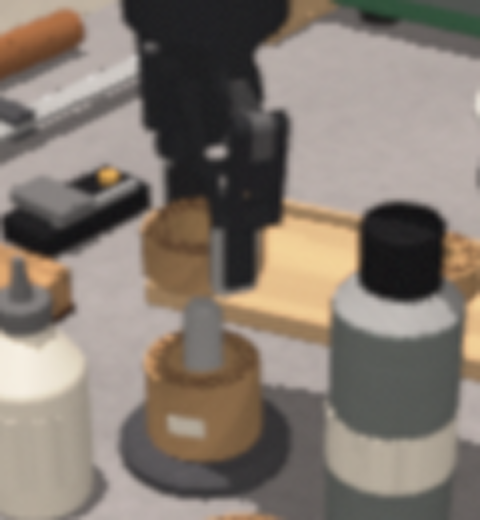

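The picture shows only the narrow roll lifted (190,245). The wide roll stays on the spindle with its tape in the middle (187,427), which confirms the choice. Now I'll go to the free end of the tray.

>>> carry_out:
  steps:
    - [-1,0.0299,0.0207,0,0,0,0]
    - [-1,0.0299,0.0207,0,0,0,0]
    - [-1,0.0299,0.0207,0,0,0,0]
    - [-1,0.0299,0.0207,0,0,0,0]
    - [-1,0.0299,0.0207,0,0,0,0]
    - [-1,0,0,0.02,0,0,0]
    - [-1,0,0,0.025,0,0,0]
    - [-1,0,0,0.025,0,0,0]
    - [-1,0,0,0.015,0,0,0]
    - [-1,0,0,0.01,0,0,0]
    - [-1,0,0,0,0,0,0]

```text
clock: 7.52
tcp_pos: [0.6305, -0.0115, 0.0326]
orientation: [0.0, 0.959, -0.284, -0.001]
wrist_force: [-0.2, -0.5, 0.9]
finger_gap: 0.0587
```

```bash
python3 - <<'E'
from h import *
s=snap("side"); save(s,"tray1.png",(190,130,350,240),4)
x=env.get_state();print(x["tcp_pos"],x["wrist_force"],x["finger_gap"])
E
```

```text
[ 0.6310641  -0.01162025  0.03342152] [-0.20174619  0.1080358   0.87245919] 0.058518276156646364
```

View pics/tray1.png

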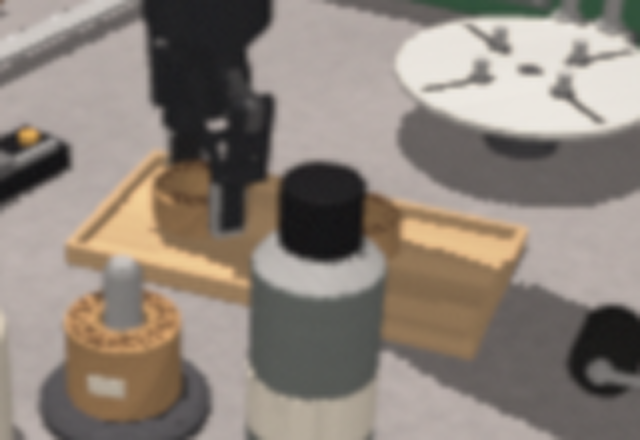

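The roll (195,210) hangs over the free end of the tray, clear of the walls and of the tray roll (380,225). I'll lower it gently.

>>> carry_out:
  steps:
    - [-1,0,0,0.005,0,0,0]
    - [-1,0,0,0.003,0,0,0]
    - [-1,0,0,0.002,0,0,0]
    - [-1,0,0,0.001,0,0,0]
    - [-1,0,0,0,0,0,0]

```text
clock: 8.2
tcp_pos: [0.631, -0.0117, 0.0227]
orientation: [0.0, 0.959, -0.284, 0.0]
wrist_force: [-1.7, -0.2, 2.4]
finger_gap: 0.0589
```

>>> carry_out:
  steps:
    - [-1,0,0,0.001,0,0,0]
    - [-1,0,0,0,0,0,0]

```text
clock: 8.45
tcp_pos: [0.631, -0.0117, 0.0226]
orientation: [0.0, 0.959, -0.284, 0.0]
wrist_force: [-3.0, 0.1, 8.0]
finger_gap: 0.0589
```

The roll is in contact (8 N up). I'll open slowly, then rise.

>>> carry_out:
  steps:
    - [0.5,0,0,0,0,0,0]
    - [0.6,0,0,0,0,0,0]
    - [0.7,0,0,0,0,0,0]
    - [0.7,0,0,0,0,0,0]
    - [0.7,0,0,0,0,0,0]
    - [0.7,0,0,-0.01,0,0,0]
    - [0.7,0,0,-0.02,0,0,0]
    - [0.7,0,0,-0.03,0,0,0]
    - [1,0,0,-0.04,0,0,0]
    - [1,0,0,-0.03,0,0,0]
    - [1,0,0,0,0,0,0]

```text
clock: 9.82
tcp_pos: [0.6331, -0.012, 0.1552]
orientation: [-0.0, 0.959, -0.284, 0.003]
wrist_force: [-0.3, -0.3, 0.2]
finger_gap: 0.0853
```

>>> carry_out:
  steps:
    - [1,-0.0299,-0.0207,0,0,0,0]
    - [1,-0.0299,-0.0207,0,0,0,0]
    - [1,-0.0299,-0.0207,0,0,0,0]
    - [1,-0.0299,-0.0207,0,0,0,0]
    - [1,-0.0299,-0.0207,0,0,0,0]
    - [1,0,0,0,0,0,0]
    - [1,0,0,0,0,0,0]

```text
clock: 10.7
tcp_pos: [0.5618, 0.1563, 0.1508]
orientation: [0.0, 0.959, -0.284, -0.0]
wrist_force: [-0.3, -1.0, 0.5]
finger_gap: 0.0856
```

```bash
python3 - <<'E'
from h import *
s=snap("side"); t=snap("top")
a=s["color"][130:250,160:320,::-1]; b=t["color"][110:230,190:350,::-1]
cv2.imwrite("pics/near2.png",cv2.resize(np.hstack([a,b]),None,fx=2.5,fy=2.5,interpolation=cv2.INTER_CUBIC))
x=env.get_state();print(x["tcp_pos"])
E
```

```text
[0.56227818 0.15567905 0.15094743]
```

View pics/near2.png

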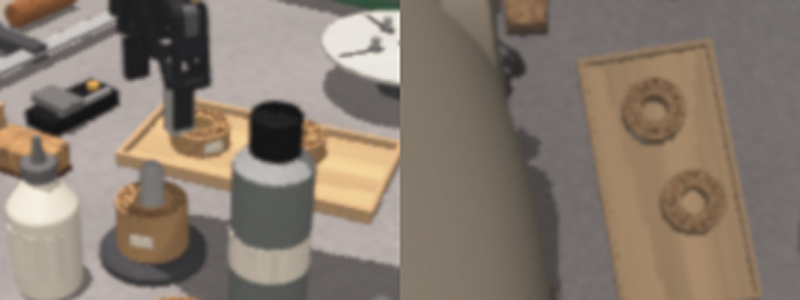

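The top roll now lies flat in the tray: right half (653,108) beside the tray roll at (692,202), with a clear gap between them. Now I'll pick the wide roll off the spindle.

>>> carry_out:
  steps:
    - [1,0,0,0.03,0,0,0]
    - [1,0,0,0.03,0,0,0]
    - [1,0,0,0.025,0,0,0]
    - [1,0,0,0.02,0,0,0]
    - [1,0,0,0,0,0,0]
    - [0.3,0,0,0,0,0,0]
    - [0.3,0,0,0,0,0,0]
    - [-1,0,0,0,0,0,0]
    - [-1,0,0,0,0,0,0]
    - [-1,0,0,0,0,0,0]
  grip_force: 35

```text
clock: 12.05
tcp_pos: [0.5636, 0.1562, 0.0479]
orientation: [-0.0, 0.959, -0.284, 0.002]
wrist_force: [1.2, -3.4, 5.5]
finger_gap: 0.0592
```

>>> carry_out:
  steps:
    - [-1,0,0,-0.004,0,0,0]
    - [-1,0,0,-0.008,0,0,0]
    - [-1,0,0,-0.015,0,0,0]
    - [-1,0,0,-0.02,0,0,0]
    - [-1,0,0,-0.025,0,0,0]
    - [-1,0,0,-0.03,0,0,0]
    - [-1,0,0,-0.028,0,0,0]
    - [-1,0,0,0,0,0,0]

```text
clock: 13.05
tcp_pos: [0.5629, 0.1571, 0.1784]
orientation: [-0.001, 0.959, -0.284, 0.002]
wrist_force: [0.5, 0.8, -0.6]
finger_gap: 0.0593
```

The wide roll is lifted clear. I'll turn the jaws to -77.4°, between the stops, and travel over the plate.

>>> carry_out:
  steps:
    - [-1,0,0,0,0,0,0.155]
    - [-1,0,0,0,0,0,0.155]
    - [-1,0,0,0,0,0,0.155]
    - [-1,0,0,0,0,0,0.155]
    - [-1,0,0,0,0,0,0.155]
    - [-1,0.0416,0.0142,0,0,0,0]
    - [-1,0.0416,0.0142,0,0,0,0]
    - [-1,0.0416,0.0142,0,0,0,0]
    - [-1,0.0416,0.0142,0,0,0,0]
    - [-1,0.0416,0.0142,0,0,0,0]
    - [-1,0.0416,0.0142,0,0,0,0]
    - [-1,0.0416,0.0142,0,0,0,0]
    - [-1,0.0416,0.0142,0,0,0,0]
    - [-1,0.0416,0.0142,0,0,0,0]
    - [-1,0,0,0.02,0,0,0]
    - [-1,0,0,0.02,0,0,0]
    - [-1,0,0,0.015,0,0,0]
    - [-1,0,0,0,0,0,0]
    - [-1,0,0,0,0,0,0]

```text
clock: 15.42
tcp_pos: [0.5192, -0.2365, 0.1216]
orientation: [-0.0, 0.781, -0.625, 0.0]
wrist_force: [0.3, -0.7, -0.8]
finger_gap: 0.0591
```

```bash
python3 - <<'E'
from h import *
s=snap("side"); t=snap("top")
np.save("s2.npy",s["color"])
a=s["color"][95:185,270:370,::-1]
cv2.imwrite("pics/plate1.png",cv2.resize(a,None,fx=6,fy=6,interpolation=cv2.INTER_CUBIC))
x=env.get_state();print(x["tcp_pos"],x["orientation"],x["wrist_force"])
# roll silhouette by colour
hsv=cv2.cvtColor(s["color"],cv2.COLOR_RGB2HSV)
m=((hsv[:,:,1]>90)&(hsv[:,:,0]<22)&(hsv[:,:,2]>50))
for v in range(100,185,3):
    u=np.where(m[v,270:370])[0]
    if len(u): print(v,u.min()+270,u.max()+270,len(u),end=" | ")
print()
c=x["tcp_pos"]
for zz in (-.035,.009): print([proj(s,[c[0]+dx,c[1]+dy,c[2]+zz]).round(1).tolist() for dx,dy in((0,0),(.0239,.0181),(-.0239,-.0181))])
E
```

```text
[ 0.51948733 -0.236845    0.12215284] [-7.08132009e-05  7.80507227e-01 -6.25146249e-01  7.94073801e-04] [ 0.7800502  -0.2932264  -0.37613458]
118 316 331 4 | 121 313 335 12 | 124 313 335 13 | 127 313 335 12 | 130 328 334 7 | 133 312 334 9 | 136 313 332 20 | 139 319 330 12 | 178 281 282 2 | 181 280 292 13 | 184 280 306 27 | 
[[322.9, 136.1], [311.7, 136.3], [334.1, 136.0]]
[[325.0, 120.3], [313.6, 120.4], [336.4, 120.2]]
```

View pics/plate1.png

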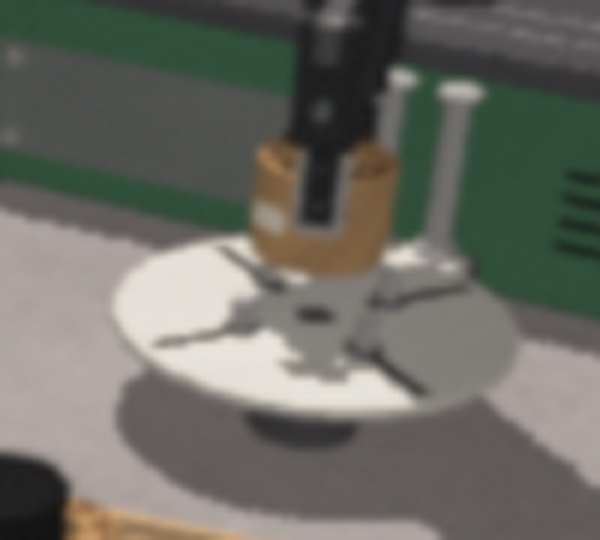

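The roll (318,210 in the crop) sits centred over the hub (315,313), and the finger lies between two stops. Its silhouette edges agree with the TCP to within 1 px (about 2 mm). I'll lower it gently.

>>> carry_out:
  steps:
    - [-1,0,0,0.012,0,0,0]
    - [-1,0,0,0.008,0,0,0]
    - [-1,0,0,0.005,0,0,0]
    - [-1,0,0,0.003,0,0,0]
    - [-1,0,0,0.001,0,0,0]
    - [-1,0,0,0.001,0,0,0]
    - [-1,0,0,0,0,0,0]

```text
clock: 16.4
tcp_pos: [0.519, -0.2368, 0.0914]
orientation: [0.0, 0.78, -0.625, 0.0]
wrist_force: [-0.4, 0.2, -1.0]
finger_gap: 0.0591
```

>>> carry_out:
  steps:
    - [-1,0,0,0.001,0,0,0]
    - [-1,0,0,0.001,0,0,0]
    - [-1,0,0,0,0,0,0]

```text
clock: 16.77
tcp_pos: [0.5191, -0.2368, 0.0909]
orientation: [0.0, 0.78, -0.625, 0.001]
wrist_force: [-3.2, 2.0, 8.6]
finger_gap: 0.0593
```

Contact came at TCP 0.091, so the underside is at about 0.055. It's on the plate and not on the pins. I'll release and retreat upward, then swing aside for a view.

>>> carry_out:
  steps:
    - [0.5,0,0,0,0,0,0]
    - [0.6,0,0,0,0,0,0]
    - [0.7,0,0,0,0,0,0]
    - [0.7,0,0,0,0,0,0]
    - [0.7,0,0,0,0,0,0]
    - [0.8,0,0,-0.01,0,0,0]
    - [0.8,0,0,-0.02,0,0,0]
    - [0.8,0,0,-0.04,0,0,0]
    - [0.8,0,0,-0.05,0,0,0]
    - [0.8,0,0,-0.05,0,0,0]
    - [0.8,-0.035,0.035,0,0,0,0]
    - [0.8,-0.035,0.035,0,0,0,0]
    - [0.8,-0.035,0.035,0,0,0,0]
    - [0.8,-0.035,0.035,0,0,0,0]
    - [0.8,-0.04,0.02,0,0,0,0]
    - [0.8,-0.045,0,0,0,0,0]
    - [0.8,-0.045,0,0,0,0,0]
    - [0.8,-0.045,0,0,0,0,0]
    - [0.8,0,0,0,0,0,0]

```text
clock: 19.15
tcp_pos: [0.293, 0.0381, 0.2601]
orientation: [-0.0, 0.782, -0.623, 0.001]
wrist_force: [0.3, 0.5, 1.2]
finger_gap: 0.0771
```

```bash
python3 - <<'E'
from h import *
s=snap("side"); t=snap("top")
b=t["color"][100:260,220:460,::-1]; a=s["color"][100:260,150:390,::-1]
cv2.imwrite("pics/end.png",cv2.resize(np.vstack([b,a]),None,fx=1.8,fy=1.8,interpolation=cv2.INTER_CUBIC))
print(env.get_state()["tcp_pos"])
hsv=cv2.cvtColor(t["color"],cv2.COLOR_RGB2HSV)
m=((hsv[:,:,1]>90)&(hsv[:,:,0]<22)&(hsv[:,:,2]>50)).astype(np.uint8); m[:,:350]=0; m[:150]=0;m[260:]=0; m[:,440:]=0
cn,_=cv2.findContours(m,0,2); k=max(cn,key=cv2.contourArea); (u,v),r=cv2.minEnclosingCircle(k)
print(u,v,r,ray(t,(u,v),.099), ray(t,(u,v),.09))
E
```

```text
[0.29419502 0.03608622 0.25993713]
399.5 198.26470947265625 13.095770835876465 [ 0.52062506 -0.23301317  0.099     ] [ 0.52200885 -0.23625046  0.09      ]
```

View pics/end.png

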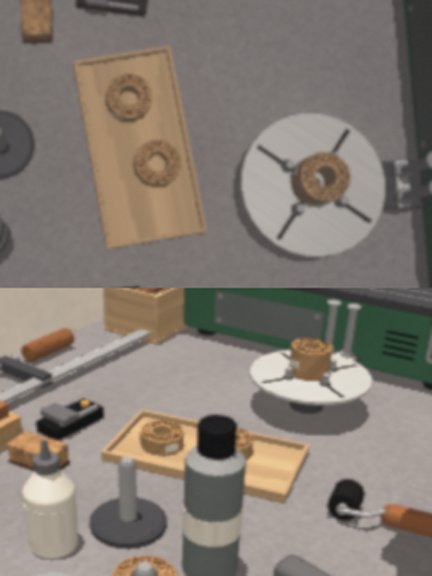

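The last picture shows the wide roll flat on the plate between the four stops (top half 322,178). The narrow roll is in the tray at (128,97), beside the tray roll at (157,163). Stand_a is empty, and the bottle and can are in place. I'll hand in now.

```bash
python3 -c "
from workcell import env
print(env.hand_in(), env.get_state()['clock'])"
```

```text
the job is handed in; nothing more can be done
the job is handed in; nothing more can be done
```

Both rolls are where you asked, and the job is handed in; it reports no verdict. I moved the narrow roll from stand_a (the stack beside the glue bottle) to the free end of the tray. Then I moved the wide roll onto the bander's coil plate with the jaws between the stops. Both were lowered until about 8 N of contact force before I let go. The moves ended at about 19 s of the 69 s allowed.

**Last checks:**
- **Wide roll:** it lies flat inside the four stops. The top view puts its centre at about (0.521, -0.233), against a plate centre of about (0.519, -0.236). That 2–3 mm difference is about as large as the camera error, so I can't say how exactly it is centred within its 4 mm of play.
- **Narrow roll:** it lies flat in the tray, clear of the other roll and the walls.
- **Other items:** everything visible in the last crops (glue bottle, spray can, sanding block, edge trimmer, tray roll) looked unmoved. The filler tin, try square and yellow roll were outside those crops and I didn't check them again, but the arm never went down near them.

**One disagreement:** a pale spot at the edge of the other stack did not fit a three-roll stack when I was choosing between the two. The seams and tape positions decided it, and lifting the top roll confirmed the wide roll underneath.

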